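# Lay out the bedside things on their boards

### The job

Get the nightstand ready for the night: put the steel tumbler on the round board, the spectacle case on the wide oblong board, the comb on the long narrow board and the Ganesha figurine on the square board, each right way up in the middle of its board, with the case and the comb lying lengthwise along theirs. Keep the figurine upright all the time and set it down gently, without dropping it. Leave the alarm clock and the pill organiser where they are.

Things in the scene. Friction and masses are not known exactly. Their poses are not given: they have to be found in the camera images.
- tumbler_center (a point): Stainless steel tumbler, open at the top, standing upright: 64 tall, outer diameter 48 at the foot, 56 at the rim, wall 3, about 90 g. The point is on its axis, half-way up (32 above its foot); grip it there or a little higher; z points up to the mouth.
- case_center (a point): Closed blue plastic spectacle case lying flat, with rounded edges and a seam: 150 long (x) by 58 wide (y) by 38 high (z), about 110 g; the lid stays shut. The point is its centre, 19 above its underside; the long side runs along x.
- comb_center (a point): Red plastic comb lying flat: 165 long (x) by 34 wide (y) by 7 thick (z), about 25 g; spine on the +y side, teeth to -y (solid to the touch). The point is its centre, 3.5 above its underside; the long side runs along x.
- ganesha_center (a point): Small white ceramic Ganesha figurine standing upright, 68 tall, about 90 g: round foot 40 in diameter and 9 high, round body 34 in diameter from 9 to about 37 above the foot's underside (grip here, on the left and right sides, along y), round head with ears above it (about 49 wide along y over the ears, 41 to 57 up). Trunk and face point to -x. The point is on its axis, 34 above its underside; z points up.
- round_board: Round dark wood board fixed on the nightstand, diameter 84, 8 thick. Origin: centre of its underside, at nightstand level; top 8 above. Place for the tumbler.
- wide_board: Wide oblong dark wood board fixed on the nightstand, 174 long (x) by 84 wide (y) by 8 thick. Origin: centre of its underside; top 8 above. Place for the spectacle case, either way round.
- narrow_board: Long narrow dark wood board fixed on the nightstand, 190 long (x) by 54 wide (y) by 8 thick. Origin: centre of its underside; top 8 above. Place for the comb, either way round.
- square_board: Small square dark wood board fixed on the nightstand, 72 by 72, 8 thick. Origin: centre of its underside; top 8 above. Place for the figurine, facing any way.
- clock: Bystander: small white alarm clock standing loose among the things, 36 deep (x) by 70 wide (y) by 65 tall. Origin: centre of its underside. Leave alone.
- pill_box: Bystander: steel pill organiser with a row of four small lids, loose, at the left or right end of the row of boards, 100 (x) by 46 (y) by 25 high. Origin: centre of its underside. Leave alone.

How it is judged:
By the outcome, as a careful person would: the job done as asked, in the order asked, and still so for the second after the job is handed in, with the robot touching nothing.
It also fails if it takes over 112 s, if anything falls off the work surface, if the arm or the gripper's body presses on something with over 40 N, if the wrist force passes 120 N, or if a joint passes its speed limit or range.

### The arm

A 6-joint arm with a two-finger parallel gripper is mounted at the origin on the work surface. World frame = base frame: x ahead of the robot, y to its left, z up, the work surface at z = 0. Lengths are in mm, angles in rad, forces in N, time in s.
With the tool pointing down it reaches from about 350 to 775 mm from the base axis. Payload 7.3 kg.
Tool frame: the origin (TCP) lies on the front face of the gripper's body, between the roots of the fingers; the fingertips stand 66 mm ahead of it and the grasp point (between the pads) lies 47 mm ahead of it (bot.tip_extent is the distance from the TCP to the fingertips, in mm); z points along the fingers, y is the line along which they close (so a half turn about z gives the same grasp; the last joint's range is limited). The gripper opens to 92 mm and grips with 3 to 60 N. Pads are 19 mm wide; open, the fingers measure 130 mm over their backs; the gripper's body (75 mm by 190 mm) begins 47 mm behind the grasp point.
Start: joints at [1.17, 0.342, 1.524, -0, 1.275, -0.146], TCP at [132.309, 508.068, 292.241] pointing down, gripper open.
Joint ranges: [-2.53, 2.53], [-0.77, 2.02], [0.04, 2.7], [-1, 4.14], [0.28, 2.66], [-3.11, 3.11]. Speed limits (rad/s): [2.57, 2.57, 3.14, 3.14, 3.14, 3.14].

### API

Orientations are given as [roll, pitch, yaw] about the fixed x, y, z axes, in that order (R = Rz(yaw) Ry(pitch) Rx(roll)).
In Python, from plant import readout, viewer, order, bot gives the robot as it stands.
- The arm moves only by the shell command python3 -m creep 'ROWS'. ROWS is text: rows parted by semicolons, each of 7 numbers parted by spaces: the shift along the world's x, y, z in m, then the turn, a rotation vector about the world's x, y, z in rad, then the opening in per cent of the stroke, from 0 (shut) to 100 (fully open). A call has 1 to 8 rows; each row shifts and turns the commanded pose from where the row before left it; what a row does not reach is not made up. A row lasts 1/12 s, in which the tool goes at most 41.7 mm and 7.16 degrees, less where a joint would pass 70% of its speed; a pose out of reach is approached as far as the arm can. A call is refused whole if a number of a shift passes 0.0417 or a number of a turn 0.125, either way. A call with a gripper value outside its range is refused whole. The fingers move at their own pace and stop on an object; the grip force is fixed at half the most. Time passes only in rows, so rows that do not move let the fingers close. It gives the time, the measured TCP pose, the force, the opening and the grip force at its end, in the units of the state.
- readout.get_obs(): the state, without advancing time (a new reading comes with each control period).
- viewer.capture(name): name is "scene" or "top"; returns the picture (480x640x3 uint8, red, green, blue); there is no depth.
- viewer.camera_info(name): a dict with "fx", "fy", "cx", "cy" (pixels), "origin" and "rotation" of the camera in the world. Camera axes: x right, y up, looking along -z (the intrinsics and any distortion apply to the point x, -y, -z); pixel columns grow to the right and rows downward; lengths in mm; the calibration is good to about 2 mm. A picture is of the moment at which its call begins. camera_info takes no time and is no camera call.
- order.close_job(): hands the job in; it is judged then, once.
The state is a dict: "time": time; "joint_positions": joint angles; "dq": joint speeds; "tau": joint torques, N m; "tool_pos": TCP position; "tcp_rot": TCP orientation; "contact_force": force on the tool from outside, world axes, zero at the start; "moment": the same for the moment, N m; "grip_width": finger opening in mm; "finger_force": force on a finger pad.
Only numpy, scipy, OpenCV 4.12 (cv2) and the standard library are available. Lean on these libraries where they do the work, as an engineer would, in place of code of your own. Each camera call takes 0.05 s, during which the arm holds its last target. There are 200 camera calls.

## Working session

There is one attempt and no reset: what is moved stays moved. The work goes in short steps, Python scripts to look and compute and a shell command to move; the robot and the scene stay as the last step left them, time stands still between calls to the robot, and variables do not carry over. Pictures are saved under pics/ and viewed, at most 14 in all, crops included, and the job is handed in when it is done.

```bash
ls; mkdir -p pics
python3 - <<'E'
from plant import readout, viewer, order, bot
import cv2
for n in("scene","top"):
    im=viewer.capture(n); cv2.imwrite(f"pics/{n}0.png",im[:,:,::-1]); print(viewer.camera_info(n))
print(readout.get_obs())
E
```

```text
pics
{'fx': 459.4695141384046, 'fy': 459.4695141384046, 'cx': 316.2603187786839, 'cy': 239.861484274731, 'origin': array([974.22930277, 425.55158418, 649.95218309]), 'rotation': array([0.77318391, 0.01924745, 2.33219537])}
{'fx': 563.3920085230716, 'fy': 563.3920085230716, 'cx': 313.6636742938662, 'cy': 234.26682740924971, 'origin': array([ 353.89459434,   -1.43112688, 1094.86208687]), 'rotation': array([ 0.18607087,  0.01247042, -1.54430496])}
{'time': 0.1, 'joint_positions': array([ 1.16997952e+00,  3.42653662e-01,  1.52492598e+00,  1.49150032e-05,
        1.27537031e+00, -1.45996720e-01]), 'dq': array([ 1.37329041e-04, -2.28827351e-03,  6.85823592e-05,  7.17191423e-04,
       -1.17410245e-03,  1.52996518e-03]), 'tau': array([ 2.04628821e-03, -4.32001019e+01, -2.44694853e+01,  7.18493946e-02,
        5.25889895e-02, -1.66159992e-05]), 'tool_pos': array([132.20512234, 507.80485083, 291.61250334]), 'tcp_rot': array([-3.14025187e+00, -2.11569174e-04,  2.88676807e+00]), 'contact_force': array([0.08691697, 0.22701373, 0.37029608]), 'moment': array([-0.02565062, -0.03776689,  0.02889687]), 'finger_force': 0.0, 'grip_width': 91.87303104535496}
```

View pics/top0.png

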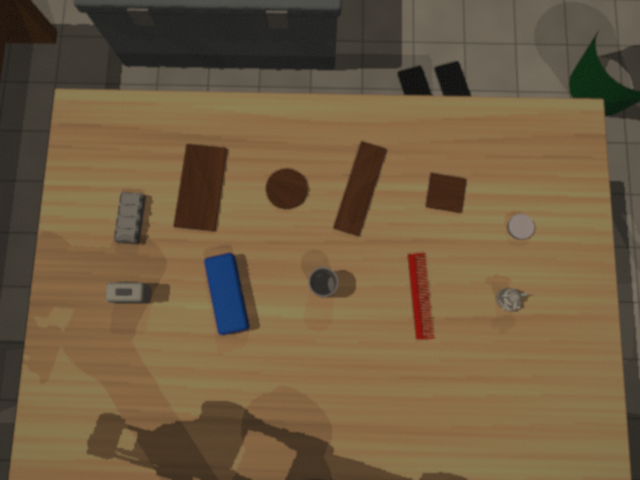

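View pics/scene0.png

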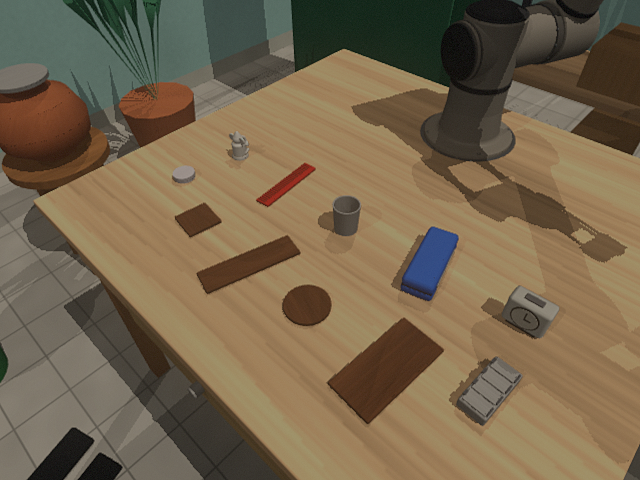

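The top view shows the boards at px (201,187) wide, (287,188) round, (360,188) narrow and (446,193) square. The case is at (227,293), the tumbler at (323,283), the comb at (420,296) and the figurine at (511,299) with its trunk to the right (world −y). There's also an unlisted white disc at (521,227), which I'll leave alone.

```bash
cat > h.py <<'E'
import numpy as np,cv2
from scipy.spatial.transform import Rotation as Ro
from plant import readout, viewer, order, bot
def ray(n,px):
    c=viewer.camera_info(n); px=np.atleast_2d(px).astype(float)
    d=np.c_[(px[:,0]-c['cx'])/c['fx'],-(px[:,1]-c['cy'])/c['fy'],-np.ones(len(px))]
    return np.array(c['origin']),Ro.from_euler('xyz',c['rotation']).apply(d)
def plane(n,px,z):
    o,d=ray(n,px); return (o+d*((z-o[2])/d[:,2])[:,None])[:,:2]
def proj(n,P):
    c=viewer.camera_info(n); q=Ro.from_euler('xyz',c['rotation']).inv().apply(np.atleast_2d(P)-c['origin'])
    return np.c_[c['cx']-c['fx']*q[:,0]/q[:,2],c['cy']+c['fy']*q[:,1]/q[:,2]]
def biggest(m,roi):
    k=np.zeros_like(m);x0,y0,x1,y1=roi;k[y0:y1,x0:x1]=m[y0:y1,x0:x1]
    return max(cv2.findContours(k,cv2.RETR_EXTERNAL,cv2.CHAIN_APPROX_NONE)[0],key=cv2.contourArea)
def masks(im):
    h=cv2.cvtColor(im,cv2.COLOR_RGB2HSV);H,S,V=[h[...,i].astype(int) for i in range(3)]
    u=lambda b:(b*255).astype(np.uint8)
    return dict(brown=u((V<105)&((H<20)|(H>170))),blue=u((H>100)&(H<130)&(S>120)),red=u(((H<5)|(H>174))&(S>170)),grey=u(S<60))
def rect(n,c,z):
    (p,s,a)=cv2.minAreaRect(plane(n,c[:,0],z).astype(np.float32))
    if s[0]<s[1]: s=s[::-1];a+=90
    return np.round(p,1),np.round(s,1),round((a+90)%180-90,1)
E
python3 - <<'E'
from h import *
im=viewer.capture("top");m=masks(im)
for nm,k,roi,z in [("wide","brown",(165,135,240,240),8),("round","brown",(255,160,320,215),8),("narrow","brown",(325,135,395,245),8),("square","brown",(420,165,475,220),8),("case","blue",(190,240,260,345),19),("comb","red",(400,245,440,345),3.5),("tumbler","grey",(300,260,345,305),64),("gan","grey",(490,280,540,320),34),("clock","grey",(100,275,160,310),32),("pill","grey",(105,185,155,250),12)]:
    c=biggest(m[k],roi);print(nm,*rect("top",c,z),cv2.contourArea(c))
s=viewer.capture("scene");m=masks(s)
for nm,k,roi,z in [("tumbler","grey",(325,190,365,240),64),("gan","grey",(222,128,256,165),34)]:
    c=biggest(m[k],roi);print(nm,cv2.boundingRect(c))
a=cv2.resize(im[270:330,480:560],None,fx=5,fy=5,interpolation=3);b=cv2.resize(s[125:170,215:275],None,fx=6,fy=6,interpolation=3)
o=np.zeros((300,780,3),np.uint8);o[:,:400]=a;o[:270,410:770]=b
cv2.imwrite("pics/g.png",o[:,:,::-1])
E
```

```text
wide [649.7 245.2] [175.4  88.3] -4.5 3565.0
round [650.   73.2] [84.5 83.9] 2.4 1335.5
narrow [654.5 -72.8] [191.1  58.4] -16.3 2522.5
square [ 648.8 -242.5] [74.6 73.6] 81.2 1266.0
case [437.8 181.8] [148.9  57.4] 14.4 2204.5
comb [ 443.8 -185.2] [161.4  27.8] 1.5 460.5
tumbler [459.6  -3.3] [51.8 50.6] 46.5 600.0
gan [ 438.5 -352. ] [48.6 40.5] 70.4 368.0
clock [433.1 364.7] [82.5 35.9] -88.6 729.5
pill [582.9 382.3] [98.6 47.8] -3.0 1093.0
tumbler (333, 196, 28, 40)
gan (230, 131, 19, 29)
```

View pics/g.png

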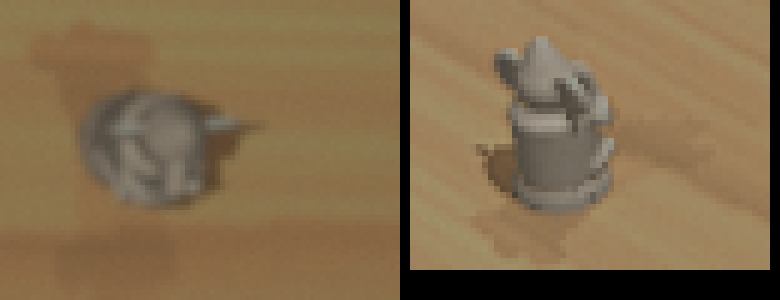

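The figurine faces world −x, with its ears along y, so the gripper closes along y. Next I'll refine the boards and objects from the scene camera as well.

Run:
```python
from h import *
im=viewer.capture("top");s=viewer.capture("scene");m=masks(s)
for nm,k,roi,z in [("wide","brown",(320,310,450,430),8),("round","brown",(272,275,340,335),8),("narrow","brown",(185,228,310,300),8),("square","brown",(168,195,228,242),8),("case","blue",(395,220,465,305),19),("comb","red",(250,155,325,210),7)]:
    print(nm,*rect("scene",biggest(m[k],roi),z))
def loose(i):
    h=cv2.cvtColor(i,cv2.COLOR_RGB2HSV).astype(int);return (((h[...,0]<9)|(h[...,0]>172))&(h[...,1]>135)).astype(np.uint8)*255
for n,i,roi in(("top",im,(400,245,440,345)),("scene",s,(250,155,325,210))):
    c=biggest(cv2.morphologyEx(loose(i),cv2.MORPH_CLOSE,np.ones((3,3))),roi);print("comb",n,*rect(n,c,3.5))
    # axis by PCA
t=np.linspace(0,2*np.pi,73)
def ext(n,x,y,r,z):
    p=proj(n,np.c_[x+r*np.cos(t),y+r*np.sin(t),0*t+z]);return np.round([*p.min(0),*p.max(0)],1)
for n in("top","scene"):
    print(n,"tum rim",ext(n,460,-3,28,64),"foot",ext(n,460,-3,24,0),"gan foot",ext(n,438,-352,20,0))
print("ears mid",plane("top",[[514.5,295.7]],49))
a=cv2.resize(im[255:310,295:350],None,fx=7,fy=7,interpolation=3);b=cv2.resize(s[190:243,325:372],None,fx=7,fy=7,interpolation=3)
o=np.zeros((400,780,3),np.uint8);o[:385,:385]=a;o[:371,400:729]=b
cv2.imwrite("pics/t.png",o[:,:,::-1])
```

```text
wide [651.9 250. ] [175.3  86.2] -4.6
round [653.1  77.9] [84.4 82.8] 42.7
narrow [657.5 -67. ] [190.6  57.5] -16.3
square [ 651.7 -236.8] [76.7 72. ] 81.5
case [432.9 180.5] [172.1  59.4] 14.8
comb [ 445.  -186.2] [164.1  33.1] 5.3
comb top [ 444.4 -190.5] [164.8  33.3] 5.2
comb scene [ 442.5 -189.6] [169.1  35.6] 5.6
top tum rim [307.8 266.3 338.3 296.8] foot [310.6 272.6 335.3 297.2] gan foot [493.4 290.4 514.2 311.3]
scene tum rim [330.7 194.4 359.8 213.6] foot [332.6 219.5 356.3 236. ] gan foot [233.6 150.4 250.1 160.1]
ears mid [[ 444.14689671 -356.28257067]]
```

View pics/t.png

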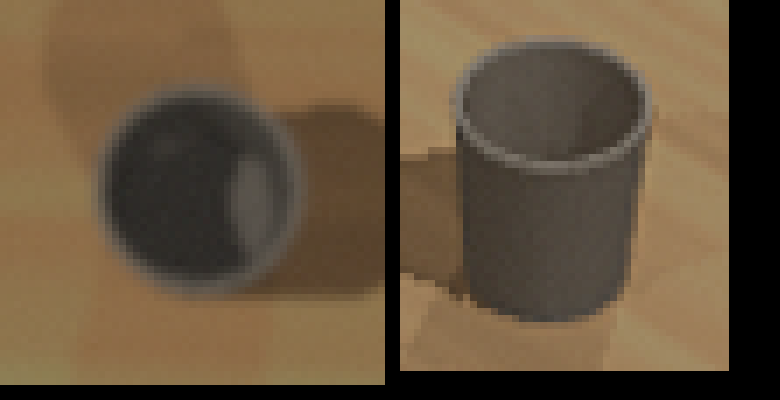

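Tumbler is at (459,−2). Boards, averaging both views: wide (651,247.6), round (651.5,75.5), narrow (656,−70), square (650,−239.6). Now moving to the tumbler.

```bash
python3 -m creep '.0204 -.0318 -.007 0 0 0 100;.0204 -.0318 -.007 0 0 0 100;.0204 -.0318 -.007 0 0 0 100;.0204 -.0318 -.007 0 0 0 100;.0204 -.0318 -.007 0 0 0 100;.0204 -.0318 -.007 0 0 0 100;.0204 -.0318 -.007 0 0 0 100;.0204 -.0318 -.007 0 0 0 100'; python3 -m creep '.0204 -.0318 -.007 0 0 0 100;.0204 -.0318 -.007 0 0 0 100;.0204 -.0318 -.007 0 0 0 100;.0204 -.0318 -.007 0 0 0 100;.0204 -.0318 -.007 0 0 0 100;.0204 -.0318 -.007 0 0 0 100;.0204 -.0318 -.007 0 0 0 100;.0204 -.0318 -.007 0 0 0 100';python3 -m creep '0 0 0 0 0 .1 100;0 0 0 0 0 .1 100;0 0 0 0 0 .055 100;0 0 0 0 0 0 100'
```

```text
time: 0.97
tool_pos: [296.0, 252.1, 236.1]
tcp_rot: [3.141, 0.001, 2.887]
contact_force: [0.9, -0.4, 0.8]
grip_width: 91.7
finger_force: 0.0
time: 1.63
tool_pos: [459.5, -2.7, 180.0]
tcp_rot: [3.141, 0.0, 2.886]
contact_force: [1.8, 1.7, 0.3]
grip_width: 92.0
finger_force: 0.0
time: 1.97
tool_pos: [458.8, -1.1, 180.1]
tcp_rot: [3.141, -0.0, -3.14]
contact_force: [-0.2, -0.3, 0.1]
grip_width: 91.8
finger_force: 0.0
```

```bash
python3 -m creep '0 0 -.02 0 0 0 100;0 0 -.02 0 0 0 100;0 0 -.02 0 0 0 100;0 0 -.02 0 0 0 100;0 0 -.015 0 0 0 100;0 0 0 0 0 0 100;0 0 0 0 0 0 50;0 0 0 0 0 0 50'; python3 -m creep '0 0 0 0 0 0 40;0 0 0 0 0 0 40;0 0 0 0 0 0 40;0 0 0 0 0 0 40;0 0 0 0 0 0 40;0 0 0 0 0 0 40'
```

```text
time: 2.63
tool_pos: [459.2, -0.7, 86.0]
tcp_rot: [-3.141, 0.001, 3.141]
contact_force: [-0.7, -0.7, 0.3]
grip_width: 82.8
finger_force: 0.0
time: 3.13
tool_pos: [459.0, -0.9, 85.7]
tcp_rot: [-3.141, 0.001, -3.141]
contact_force: [-0.2, -0.4, 4.6]
grip_width: 54.5
finger_force: 30.0
```

```bash
python3 -m creep '0 0 .02 0 0 0 40;0 0 .03 0 0 0 40;.024 .0096 .01 0 0 0 40;.024 .0096 0 0 0 0 40;.024 .0096 0 0 0 0 40;.024 .0096 0 0 0 0 40;.024 .0096 0 0 0 0 40;.024 .0096 0 0 0 0 40'; python3 -m creep '.024 .0096 0 0 0 0 40;.024 .0096 0 0 0 0 40;0 0 -.02 0 0 0 40;0 0 -.015 0 0 0 40;0 0 -.01 0 0 0 40;0 0 -.004 0 0 0 40;0 0 0 0 0 0 40;0 0 0 0 0 0 40'
python3 - <<'E'
from h import *
o=readout.get_obs();print(o['tool_pos'],o['grip_width'],o['contact_force'])
for n,(x0,y0,x1,y1) in(("top",(255,140,335,220)),("scene",(265,230,345,340))):
    im=viewer.capture(n);cv2.imwrite(f"pics/{n}1.png",cv2.resize(im[y0:y1,x0:x1],None,fx=5,fy=5)[:,:,::-1])
E
```

```text
time: 3.8
tool_pos: [603.4, 57.5, 144.9]
tcp_rot: [3.141, -0.001, -3.141]
contact_force: [0.4, -0.5, -1.1]
grip_width: 54.8
finger_force: 30.0
time: 4.47
tool_pos: [650.8, 75.9, 96.7]
tcp_rot: [3.141, 0.001, 3.142]
contact_force: [0.0, 0.4, -0.4]
grip_width: 54.8
finger_force: 30.0
[650.84413616  75.92701872  96.71942579] 54.804960198962874 [ 0.02175013  0.41354062 -0.3514155 ]
```

View pics/scene1.png

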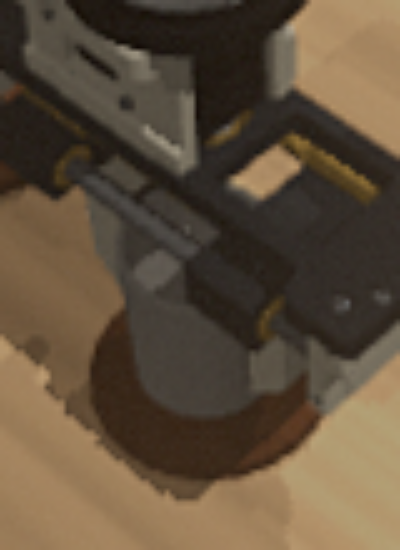

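The tumbler hangs about 3 mm above the round board and looks centred. Now lowering, releasing and rising.

```bash
python3 -m creep '0 0 -.001 0 0 0 40;0 0 -.001 0 0 0 40;0 0 -.001 0 0 0 40;0 0 0 0 0 0 40;0 0 0 0 0 0 40'; python3 -m creep '0 0 0 0 0 0 75;0 0 0 0 0 0 100;0 0 0 0 0 0 100;0 0 0 0 0 0 100;0 0 0 0 0 0 100;0 0 0 0 0 0 100;0 0 .015 0 0 0 100;0 0 .03 0 0 0 100'; python3 -m creep '0 0 .04 0 0 0 100;0 0 .01 0 0 0 100;-.04 0 0 0 0 0 100;-.04 0 0 0 0 0 100;-.04 0 0 0 0 0 100;-.04 0 0 0 0 0 100;-.04 0 0 0 0 0 100;0 0 0 0 0 0 100';python3 - <<'E'
from h import *
im=viewer.capture("top");s=viewer.capture("scene")
o=np.zeros((400,800,3),np.uint8);o[:,:400]=cv2.resize(im[145:225,247:327],(400,400),interpolation=3);o[:,400:]=cv2.resize(s[250:340,265:355],(400,400),interpolation=3)
cv2.imwrite("pics/p1.png",o[:,:,::-1])
t=np.linspace(0,2*np.pi,73)
for n in("top","scene"):
  for r,z in((28,72),(24,8),(42,8)):
    p=proj(n,np.c_[650.8+r*np.cos(t),75.9+r*np.sin(t),0*t+z]);print(n,r,np.round([*p.min(0),*p.max(0)],1))
E
```

```text
time: 4.98
tool_pos: [650.9, 76.0, 93.8]
tcp_rot: [3.142, 0.001, -3.141]
contact_force: [0.4, -0.6, 2.4]
grip_width: 53.9
finger_force: 30.0
time: 5.65
tool_pos: [648.6, 76.0, 134.7]
tcp_rot: [3.142, -0.008, -3.141]
contact_force: [0.4, -0.5, 0.0]
grip_width: 91.4
finger_force: 0.0
time: 6.32
tool_pos: [441.2, 76.5, 186.4]
tcp_rot: [3.141, -0.012, -3.141]
contact_force: [0.6, 0.7, -0.7]
grip_width: 91.8
finger_force: 0.0
top 28 [268.7 164.6 298.4 193.3]
top 24 [273.6 176.3 297.7 199.6]
top 42 [264.6 167.7 306.7 208.4]
scene 28 [287.4 266.1 321.9 292.9]
scene 24 [292.1 291.7 320.  314.3]
scene 42 [281.7 283.7 330.4 323.3]
```

View pics/p1.png

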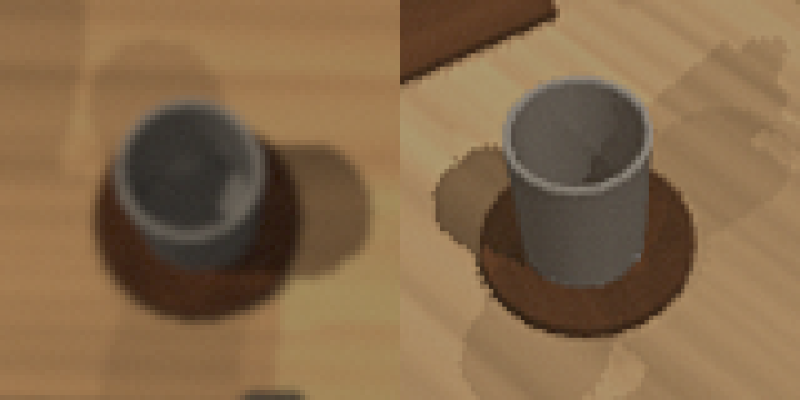

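The tumbler is centred on the round board: in the top view the rim is at px 269–300 and the board at 266–307, matching the prediction within 1–2 mm. Next is the case.

```bash
python3 -m creep '0 .035 0 0 0 .085 100;0 .035 0 0 0 .085 100;0 .035 0 0 0 .085 100;0 0 0 0 0 0 100;0 0 0 0 0 0 100'
python3 - <<'E'
from h import *
o=readout.get_obs();print(o['tool_pos'],o['tcp_rot'])
E
```

```text
time: 6.83
tool_pos: [452.1, 182.7, 188.3]
tcp_rot: [-3.142, 0.002, -2.884]
contact_force: [-0.3, -0.1, 0.3]
grip_width: 91.9
finger_force: 0.0
[452.05195482 182.74057103 188.30569876] [-3.14150467e+00  1.82665435e-03 -2.88353644e+00]
```

```bash
python3 -m creep '-.015 -.001 -.015 0 0 0 100;0 0 -.03 0 0 0 100;0 0 -.03 0 0 0 100;0 0 -.02 0 0 0 100;0 0 -.015 0 0 0 100;0 0 -.008 0 0 0 100;0 0 0 0 0 0 100;0 0 0 0 0 0 50'; python3 -m creep '0 0 0 0 0 0 40;0 0 0 0 0 0 40;0 0 0 0 0 0 40;0 0 0 0 0 0 40;0 0 0 0 0 0 40;0 0 0 0 0 0 40;0 0 0 0 0 0 40'
```

```text
time: 7.5
tool_pos: [436.5, 179.6, 70.4]
tcp_rot: [-3.142, 0.0, -2.888]
contact_force: [0.8, 0.0, 0.2]
grip_width: 88.6
finger_force: 0.0
time: 8.08
tool_pos: [435.9, 180.2, 70.8]
tcp_rot: [3.141, 0.001, -2.886]
contact_force: [-0.8, 0.1, 5.5]
grip_width: 57.5
finger_force: 30.0
```

```bash
python3 -m creep '0 0 .02 0 0 0 40;0 0 .03 0 0 0 40;.027 .0084 .01 0 0 -.08 40;.027 .0084 0 0 0 -.08 40;.027 .0084 0 0 0 -.08 40;.027 .0084 0 0 0 -.08 40;.027 .0084 0 0 0 -.013 40;.027 .0084 0 0 0 0 40'; python3 -m creep '.027 .0084 0 0 0 0 40;.026 .0084 0 0 0 0 40;0 0 -.02 0 0 0 40;0 0 -.016 0 0 0 40;0 0 -.011 0 0 0 40;0 0 0 0 0 0 40;0 0 0 0 0 0 40'
python3 - <<'E'
from h import *
o=readout.get_obs();print(o['tool_pos'],o['grip_width'],o['tcp_rot'])
im=viewer.capture("top");s=viewer.capture("scene")
print(rect("top",biggest(masks(im)['blue'],(150,120,260,250)),19+13),rect("scene",biggest(masks(s)['blue'],(300,250,470,440)),32))
a=np.zeros((480,800,3),np.uint8);a[:,:400]=cv2.resize(im[130:250,150:250],(400,480),interpolation=3);a[:,400:]=cv2.resize(s[280:440,318:451],(400,480),interpolation=3)
cv2.imwrite("pics/c1.png",a[:,:,::-1])
E
```

```text
time: 8.75
tool_pos: [598.5, 230.8, 129.8]
tcp_rot: [-3.141, -0.001, 3.063]
contact_force: [-0.0, 0.1, -0.2]
grip_width: 57.9
finger_force: 30.0
time: 9.33
tool_pos: [650.2, 247.2, 82.7]
tcp_rot: [-3.141, -0.002, 3.064]
contact_force: [0.3, 0.8, -1.1]
grip_width: 57.7
finger_force: 30.0
[650.24875657 247.16745606  82.71924021] 57.71150594592979 [-3.14112793e+00 -1.52895526e-03  3.06382894e+00]
(array([600.1, 224.9]), array([52.1, 11.7]), -4.9) (array([688.3, 244.3]), array([83.1, 64.7]), -4.2)
```

View pics/c1.png

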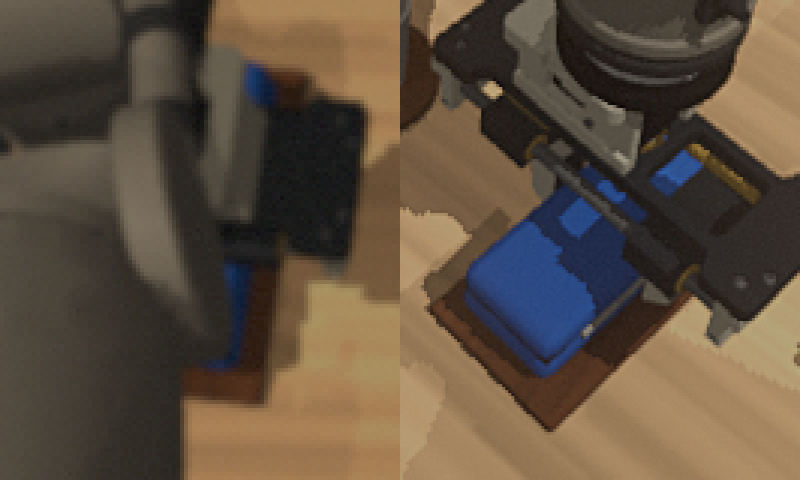

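The case hangs just above the wide board, aligned and roughly central. Now lowering, releasing and backing off toward the comb.

```bash
python3 -m creep '0 0 -.002 0 0 0 40;0 0 -.001 0 0 0 40;0 0 -.001 0 0 0 40;0 0 0 0 0 0 40;0 0 0 0 0 0 40'; python3 -m creep '0 0 0 0 0 0 75;0 0 0 0 0 0 100;0 0 0 0 0 0 100;0 0 0 0 0 0 100;0 0 0 0 0 0 100;0 0 0 0 0 0 100;0 0 .02 0 0 0 100;0 0 .03 0 0 0 100'; python3 -m creep '0 0 .04 0 0 0 100;0 0 .015 0 0 0 100;-.02 -.036 0 0 0 0 100;-.02 -.036 0 0 0 0 100;-.02 -.036 0 0 0 0 100;-.02 -.036 0 0 0 0 100;-.02 -.036 0 0 0 0 100;-.02 -.036 0 0 0 0 100';python3 -m creep '-.02 -.036 0 0 0 0 100;-.02 -.036 0 0 0 .06 100;-.02 -.036 0 0 0 .06 100;-.02 -.036 0 0 0 .05 100;0 -.036 0 0 0 0 100;0 -.036 0 0 0 0 100;0 0 0 0 0 0 100;0 0 0 0 0 0 100';python3 - <<'E'
from h import *
o=readout.get_obs();print(o['tool_pos'],o['tcp_rot'])
im=viewer.capture("top");s=viewer.capture("scene")
print(rect("top",biggest(masks(im)['blue'],(150,120,260,250)),27),rect("scene",biggest(masks(s)['blue'],(300,250,470,440)),27))
a=np.zeros((480,800,3),np.uint8);a[:,:400]=cv2.resize(im[130:250,150:250],(400,480),interpolation=3);a[:,400:]=cv2.resize(s[280:440,318:451],(400,480),interpolation=3)
cv2.imwrite("pics/c2.png",a[:,:,::-1])
E
```

```text
time: 9.85
tool_pos: [650.7, 247.3, 79.3]
tcp_rot: [3.142, 0.0, 3.064]
contact_force: [-0.5, -0.4, -2.4]
grip_width: 57.9
finger_force: 30.0
time: 10.52
tool_pos: [648.9, 246.8, 126.1]
tcp_rot: [-3.139, -0.007, 3.064]
contact_force: [0.1, 0.2, 0.1]
grip_width: 92.0
finger_force: 0.0
time: 11.18
tool_pos: [529.5, 29.9, 184.5]
tcp_rot: [3.142, 0.001, 3.064]
contact_force: [0.8, -1.9, 0.6]
grip_width: 91.7
finger_force: 0.0
time: 11.85
tool_pos: [450.5, -186.4, 184.4]
tcp_rot: [-3.141, 0.001, -3.053]
contact_force: [-0.7, 0.1, -0.1]
grip_width: 91.7
finger_force: 0.0
[ 450.52495539 -186.42690966  184.37691405] [-3.14135316e+00  5.85946202e-04 -3.05311124e+00]
(array([652.9, 246.9]), array([152.8,  62.9]), -4.5) (array([649.8, 247.2]), array([160.8,  64.6]), -4.1)
```

View pics/c2.png

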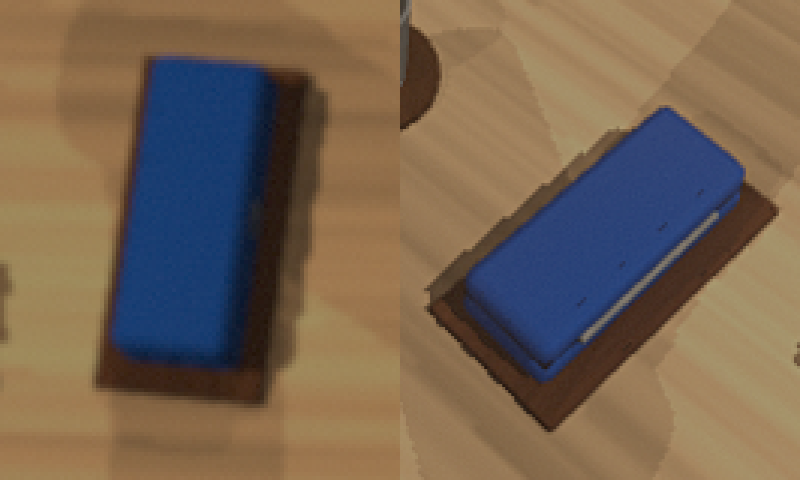

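The case is centred and aligned on the wide board: measured (651.5,247) at −4.3°, against the board at (651,247.6) and −4.5°. Now the comb.

```bash
python3 -m creep '-.0065 -.0036 -.02 0 0 0 100;0 0 -.03 0 0 0 100;0 0 -.03 0 0 0 100;0 0 -.02 0 0 0 100;0 0 -.01 0 0 0 100;0 0 -.004 0 0 0 80;0 0 0 0 0 0 70;0 0 0 0 0 0 60'; python3 -m creep '0 0 -.002 0 0 0 50;0 0 0 0 0 0 50;0 0 0 0 0 0 50;0 0 0 0 0 0 20;0 0 0 0 0 0 20;0 0 0 0 0 0 20;0 0 0 0 0 0 20;0 0 0 0 0 0 20'
```

```text
time: 12.62
tool_pos: [444.9, -188.1, 71.1]
tcp_rot: [-3.141, 0.001, -3.048]
contact_force: [-0.4, 0.5, 0.5]
grip_width: 76.3
finger_force: 0.0
time: 13.28
tool_pos: [444.2, -188.4, 68.4]
tcp_rot: [-3.142, 0.0, -3.049]
contact_force: [-0.0, 0.2, 2.4]
grip_width: 33.2
finger_force: 30.0
```

```bash
python3 -m creep '0 0 .015 0 0 0 20;0 0 .03 0 0 0 20;.0212 .0118 .005 0 0 -.08 20;.0212 .0118 0 0 0 -.08 20;.0212 .0118 0 0 0 -.08 20;.0212 .0118 0 0 0 -.08 20;.0212 .0118 0 0 0 -.057 20;.0212 .0118 0 0 0 0 20'; python3 -m creep '.0212 .0118 0 0 0 0 20;.0212 .0118 0 0 0 0 20;.0212 .0118 0 0 0 0 20;.0212 .0118 0 0 0 0 20;0 0 -.02 0 0 0 20;0 0 -.016 0 0 0 20;0 0 0 0 0 0 20;0 0 0 0 0 0 20'
python3 - <<'E'
from h import *
o=readout.get_obs();print(o['tool_pos'],o['grip_width'],o['tcp_rot'])
im=viewer.capture("top");s=viewer.capture("scene")
a=np.zeros((480,800,3),np.uint8);a[:,:400]=cv2.resize(im[125:245,310:410],(400,480),interpolation=3);a[:,400:]=cv2.resize(s[205:313,190:280],(400,480),interpolation=3)
cv2.imwrite("pics/k1.png",a[:,:,::-1])
E
```

```text
time: 13.95
tool_pos: [572.2, -116.8, 118.1]
tcp_rot: [3.141, -0.0, 2.854]
contact_force: [0.2, -0.6, -0.1]
grip_width: 33.2
finger_force: 30.0
time: 14.62
tool_pos: [655.5, -70.1, 81.2]
tcp_rot: [-3.141, -0.003, 2.857]
contact_force: [-0.4, -0.8, -1.2]
grip_width: 33.3
finger_force: 30.0
[655.4576893  -70.1445683   81.15047892] 33.251637378321504 [-3.14149230e+00 -2.92685828e-03  2.85683986e+00]
```

View pics/k1.png

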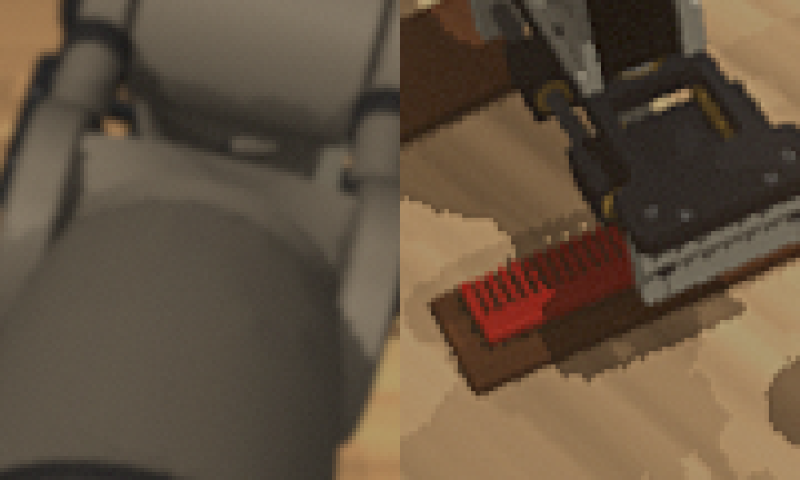

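The comb hangs over the narrow board, aligned, with both ends inside the board edges (near end px (470,310)). Setting it down.

```bash
python3 -m creep '0 0 -.002 0 0 0 20;0 0 -.0015 0 0 0 20;0 0 -.0012 0 0 0 20;0 0 0 0 0 0 20;0 0 0 0 0 0 20'; python3 -m creep '0 0 0 0 0 0 60;0 0 0 0 0 0 60;0 0 0 0 0 0 60;0 0 0 0 0 0 60;0 0 0 0 0 0 60;0 0 .02 0 0 0 60;0 0 .03 0 0 0 100;0 0 .04 0 0 0 100'; python3 -m creep '-.02 -.033 .01 0 0 .07 100;-.02 -.033 0 0 0 .07 100;-.02 -.033 0 0 0 .07 100;-.02 -.033 0 0 0 .07 100;-.02 -.033 0 0 0 0 100;-.02 -.033 0 0 0 0 100;-.02 -.033 0 0 0 0 100;-.02 -.033 0 0 0 0 100';python3 -m creep '-.02 -.01 0 0 0 0 100;-.02 -.01 0 0 0 0 100;-.012 0 0 0 0 0 100;0 0 0 0 0 0 100;0 0 0 0 0 0 100';python3 - <<'E'
from h import *
o=readout.get_obs();print(o['tool_pos'],o['tcp_rot'])
im=viewer.capture("top");s=viewer.capture("scene")
def loose(i):
    h=cv2.cvtColor(i,cv2.COLOR_RGB2HSV).astype(int);return (((h[...,0]<6)|(h[...,0]>172))&(h[...,1]>175)).astype(np.uint8)*255
for n,i,roi in(("top",im,(325,130,400,250)),("scene",s,(185,220,310,300))):
    print(rect(n,biggest(cv2.morphologyEx(loose(i),cv2.MORPH_CLOSE,np.ones((3,3))),roi),13))
a=np.zeros((480,800,3),np.uint8);a[:,:400]=cv2.resize(im[125:245,310:410],(400,480),interpolation=3);a[:,400:]=cv2.resize(s[195:315,190:310],(400,480),interpolation=3)
cv2.imwrite("pics/k2.png",a[:,:,::-1])
a=np.zeros((480,800,3),np.uint8);a[:,:400]=cv2.resize(im[260:330,470:540],(400,480),interpolation=3);a[:,400:]=cv2.resize(s[90:180,200:280],(400,480),interpolation=3)
cv2.imwrite("pics/g2.png",a[:,:,::-1])
E
```

```text
time: 15.13
tool_pos: [656.2, -70.4, 77.7]
tcp_rot: [3.141, 0.0, 2.857]
contact_force: [-0.0, -1.0, 0.5]
grip_width: 33.2
finger_force: 30.0
time: 15.8
tool_pos: [654.7, -70.0, 165.5]
tcp_rot: [-3.141, -0.006, 2.857]
contact_force: [-0.1, -0.9, 0.0]
grip_width: 64.3
finger_force: 0.0
time: 16.47
tool_pos: [495.0, -335.7, 177.8]
tcp_rot: [-3.141, 0.0, 3.137]
contact_force: [0.2, -0.8, -0.2]
grip_width: 91.8
finger_force: 0.0
time: 16.88
tool_pos: [444.0, -354.6, 177.8]
tcp_rot: [3.142, 0.0, 3.136]
contact_force: [0.5, 0.2, 0.3]
grip_width: 91.7
finger_force: 0.0
[ 444.02730498 -354.5597857   177.78715244] [3.14153638e+00 3.89649175e-04 3.13554347e+00]
(array([656.5, -71.8]), array([167.4,  35.7]), -16.3)
(array([655.2, -69.6]), array([165.7,  37.4]), -16.5)
```

View pics/k2.png

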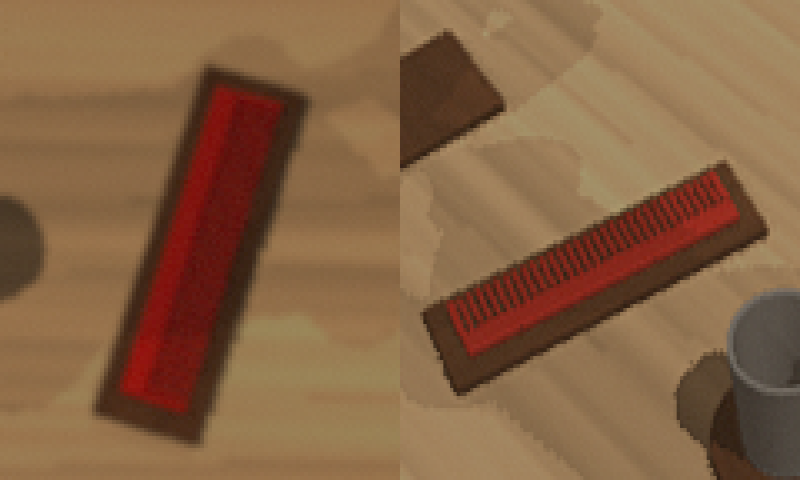

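View pics/g2.png

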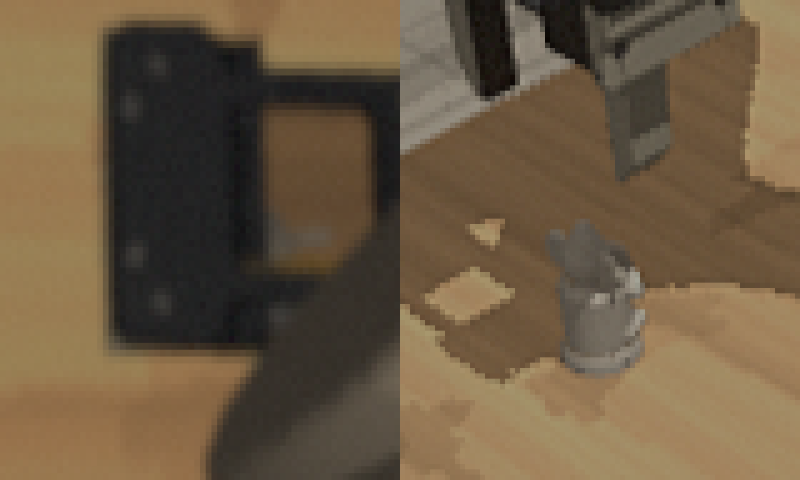

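The comb is centred on the narrow board, with side margins of 18 and 20 px in the crop and an angle of −16.3°. The figurine's foot shows at scene px x 232–248, bottom 160.3, so I'll compute its position from that.

Run:
```python
from h import *
from scipy.optimize import fsolve
t=np.linspace(0,2*np.pi,73)
def f(v,u,b):
    p=proj("scene",np.c_[v[0]+20*np.cos(t),v[1]+20*np.sin(t),0*t]);return [(p[:,0].min()+p[:,0].max())/2-u,p[:,1].max()-b]
for u,b in((240,160.3),(239.3,159.8),(240.3,160)):print(fsolve(f,[440,-355],(u,b)))
```

```text
[ 441.64333272 -354.55176706]
[ 441.48824487 -357.38245144]
[ 440.37326436 -354.94652044]
```

```bash
python3 -m creep '-.0027 -.001 -.02 0 0 0 100;0 0 -.03 0 0 0 100;0 0 -.02 0 0 0 100;0 0 -.015 0 0 0 100;0 0 -.01 0 0 0 100;0 0 -.006 0 0 0 100;0 0 -.004 0 0 0 100;0 0 0 0 0 0 100'; python3 -m creep '0 0 0 0 0 0 75;0 0 0 0 0 0 65;0 0 0 0 0 0 55;0 0 0 0 0 0 52;0 0 0 0 0 0 50;0 0 0 0 0 0 48';python3 - <<'E'
from h import *
s=viewer.capture("scene");cv2.imwrite("pics/g3.png",cv2.resize(s[90:180,190:290],(600,540),interpolation=3)[:,:,::-1])
E
```

```text
time: 17.65
tool_pos: [441.9, -355.2, 72.3]
tcp_rot: [3.141, -0.0, 3.137]
contact_force: [-0.6, 0.7, -0.6]
grip_width: 91.8
finger_force: 0.0
time: 18.15
tool_pos: [441.6, -355.4, 72.8]
tcp_rot: [-3.141, 0.0, 3.137]
contact_force: [-0.4, 0.0, -0.8]
grip_width: 56.4
finger_force: 0.0
```

View pics/g3.png

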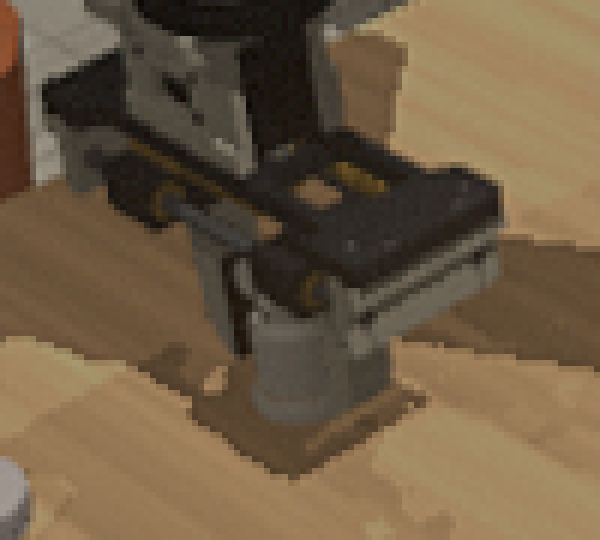

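The fingers straddle the figurine. At TCP 72.8 the tips are at z≈7, below the foot's top at 9, so I'll raise slightly to get them above the foot before closing.

```bash
python3 -m creep '0 0 .003 0 0 0 50;0 0 0 0 0 0 48;0 0 0 0 0 0 45;0 0 0 0 0 0 42;0 0 0 0 0 0 39;0 0 0 0 0 0 37;0 0 0 0 0 0 36'; python3 -m creep '0 0 0 0 0 0 34;0 0 0 0 0 0 32;0 0 0 0 0 0 30;0 0 0 0 0 0 30;0 0 0 0 0 0 30;0 0 0 0 0 0 30;0 0 0 0 0 0 30'
```

```text
time: 18.78
tool_pos: [441.5, -355.2, 75.5]
tcp_rot: [3.141, -0.0, 3.137]
contact_force: [-0.3, 1.2, 0.4]
grip_width: 33.6
finger_force: 9.6
time: 19.37
tool_pos: [441.5, -355.3, 75.5]
tcp_rot: [3.141, -0.0, 3.137]
contact_force: [-0.8, 0.4, -0.3]
grip_width: 33.0
finger_force: 30.0
```

```bash
python3 -m creep '0 0 .004 0 0 0 30;0 0 .01 0 0 0 30;0 0 .015 0 0 0 30;0 0 .015 0 0 0 30;0 0 .01 0 0 0 30;0 0 .006 0 0 0 30;.006 .003 0 0 0 0 30;.012 .007 0 0 0 0 30'; python3 -m creep '.0175 .0097 0 0 0 0 30;.0175 .0097 0 0 0 0 30;.0175 .0097 0 0 0 0 30;.0175 .0097 0 0 0 0 30;.0175 .0097 0 0 0 0 30;.0175 .0097 0 0 0 0 30;.0175 .0097 0 0 0 0 30;.0175 .0097 0 0 0 0 30'; python3 -m creep '.0175 .0097 0 0 0 0 30;.0175 .0097 0 0 0 0 30;.010 .0057 0 0 0 0 30;.0055 .003 0 0 0 0 30;0 0 0 0 0 0 30;0 0 -.01 0 0 0 30;0 0 -.015 0 0 0 30;0 0 -.01 0 0 0 30';python3 -m creep '0 0 -.006 0 0 0 30;0 0 -.004 0 0 0 30;0 0 0 0 0 0 30;0 0 0 0 0 0 30'
python3 - <<'E'
from h import *
o=readout.get_obs();print(o['tool_pos'],o['grip_width'],o['tcp_rot'])
im=viewer.capture("top");s=viewer.capture("scene")
a=np.zeros((480,800,3),np.uint8);a[:,:400]=cv2.resize(im[150:230,410:480],(400,480),interpolation=3);a[:,400:]=cv2.resize(s[155:251,160:240],(400,480),interpolation=3)
cv2.imwrite("pics/g4.png",a[:,:,::-1])
E
```

```text
time: 20.03
tool_pos: [459.3, -345.7, 135.7]
tcp_rot: [-3.141, -0.0, 3.135]
contact_force: [0.4, -0.8, -0.8]
grip_width: 33.0
finger_force: 30.0
time: 20.7
tool_pos: [600.8, -265.7, 134.2]
tcp_rot: [3.14, -0.002, 3.137]
contact_force: [-0.1, -0.2, -1.6]
grip_width: 33.3
finger_force: 30.0
time: 21.37
tool_pos: [648.8, -239.8, 98.6]
tcp_rot: [3.141, -0.002, 3.136]
contact_force: [-0.5, 0.1, -1.4]
grip_width: 33.4
finger_force: 30.0
time: 21.7
tool_pos: [650.0, -239.9, 90.7]
tcp_rot: [-3.142, 0.0, 3.136]
contact_force: [-0.0, -0.8, -0.7]
grip_width: 33.1
finger_force: 30.0
[ 649.96518091 -239.94885813   90.68581927] 33.112870515766915 [-3.14157982e+00  1.75219615e-04  3.13638740e+00]
```

View pics/g4.png

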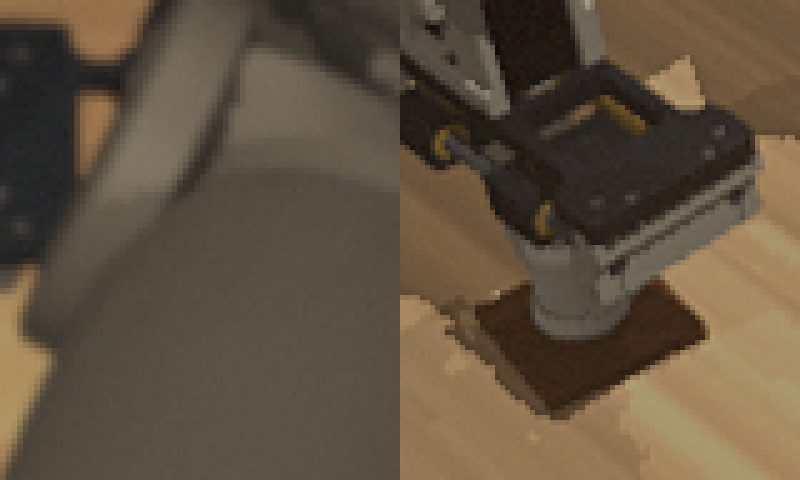

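Holding the figurine upright about 7 mm above the square board. It may be a few mm off in x, so I'll compute it in the scene frame.

Run:
```python
from h import *
from scipy.optimize import fsolve
t=np.linspace(0,2*np.pi,73)
def f(v,u,b):
    p=proj("scene",np.c_[v[0]+20*np.cos(t),v[1]+20*np.sin(t),0*t+15.2]);return [(p[:,0].min()+p[:,0].max())/2-u,p[:,1].max()-b]
print("foot",fsolve(f,[650,-240],(196.4,223)))
c=np.array([[475,305],[548,408],[708,322]])-[400,0]
q=plane("scene",c/5+[160,155],8);print("corners",q,"centre",(q[0]+q[2])/2)
```

```text
foot [ 651.30562644 -238.15302133]
corners [[ 677.38865306 -279.41767658]
 [ 692.39150177 -206.82878197]
 [ 618.17688524 -199.41862634]] centre [ 647.78276915 -239.41815146]
```

Offset is ≤3 mm; I'll trim −1 mm in x and lower gently.

```bash
python3 -m creep '-.001 0 -.002 0 0 0 30;0 0 -.002 0 0 0 30;0 0 -.001 0 0 0 30;0 0 -.001 0 0 0 30;0 0 -.0005 0 0 0 30;0 0 0 0 0 0 30;0 0 0 0 0 0 30;0 0 0 0 0 0 30'; python3 -m creep '0 0 -.0005 0 0 0 30;0 0 0 0 0 0 30;0 0 0 0 0 0 30'
```

```text
time: 22.47
tool_pos: [649.1, -239.6, 84.1]
tcp_rot: [3.142, 0.0, 3.137]
contact_force: [0.1, -0.6, -0.9]
grip_width: 33.4
finger_force: 30.0
time: 22.72
tool_pos: [649.0, -239.6, 83.5]
tcp_rot: [3.141, 0.0, 3.137]
contact_force: [-0.2, 1.2, -1.5]
grip_width: 32.9
finger_force: 30.0
```

```bash
python3 -m creep '0 0 -.0004 0 0 0 30;0 0 0 0 0 0 30;0 0 0 0 0 0 30'; python3 -m creep '0 0 -.0004 0 0 0 30;0 0 0 0 0 0 30;0 0 0 0 0 0 30'
```

```text
time: 22.97
tool_pos: [649.0, -239.7, 83.5]
tcp_rot: [-3.142, 0.0, 3.137]
contact_force: [-1.3, 0.6, 1.7]
grip_width: 32.9
finger_force: 30.0
time: 23.22
tool_pos: [649.0, -239.7, 83.5]
tcp_rot: [-3.141, 0.0, 3.137]
contact_force: [-2.2, 1.3, 4.4]
grip_width: 33.1
finger_force: 30.0
```

Contact confirmed (force rose to +4.4 N). Opening gently, then rising straight up.

```bash
python3 -m creep '0 0 0 0 0 0 37;0 0 0 0 0 0 40;0 0 0 0 0 0 50;0 0 0 0 0 0 70;0 0 0 0 0 0 100;0 0 0 0 0 0 100;0 0 0 0 0 0 100;0 0 0 0 0 0 100'; python3 -m creep '0 0 0 0 0 0 100;0 0 .01 0 0 0 100;0 0 .02 0 0 0 100;0 0 .03 0 0 0 100;0 0 .03 0 0 0 100;-.03 0 .01 0 0 0 100;-.04 0 0 0 0 0 100;-.04 0 0 0 0 0 100'; python3 -m creep '-.04 0 0 0 0 0 100;-.04 0 0 0 0 0 100;-.04 0 0 0 0 0 100;0 0 0 0 0 0 100'
python3 - <<'E'
from h import *
im=viewer.capture("top");s=viewer.capture("scene")
a=np.zeros((600,800,3),np.uint8);a[:330,:400]=cv2.resize(im[150:216,420:500],(400,330),interpolation=3);a[:330,400:]=cv2.resize(s[165:248,160:260],(400,330),interpolation=3)
a[330:600,:360]=cv2.resize(im,(360,270));a[330:600,400:760]=cv2.resize(s,(360,270))
cv2.imwrite("pics/f.png",a[:,:,::-1])
m=masks(im);m2=masks(s)
for nm,k,roi,z in [("clock","grey",(100,275,160,310),32),("pill","grey",(105,185,155,250),12)]:
    print(nm,*rect("top",biggest(m[k],roi),z))
for nm,roi in(("top",(415,150,480,222)),("scene",(168,180,228,242))):
    i=im if nm=="top" else s
E
```

```text
time: 23.88
tool_pos: [649.0, -239.6, 82.6]
tcp_rot: [3.141, -0.0, 3.137]
contact_force: [0.1, 0.4, -0.4]
grip_width: 72.4
finger_force: 0.0
time: 24.55
tool_pos: [538.4, -239.5, 184.5]
tcp_rot: [-3.14, 0.003, 3.138]
contact_force: [-0.0, -0.8, -0.2]
grip_width: 91.9
finger_force: 0.0
time: 24.88
tool_pos: [412.2, -237.5, 182.5]
tcp_rot: [3.138, -0.006, 3.135]
contact_force: [0.3, 0.5, 0.7]
grip_width: 91.6
finger_force: 0.0
clock [434.1 365.6] [82. 34.] -88.6
pill [582.9 382.2] [98.9 48. ] -3.0
```

View pics/f.png

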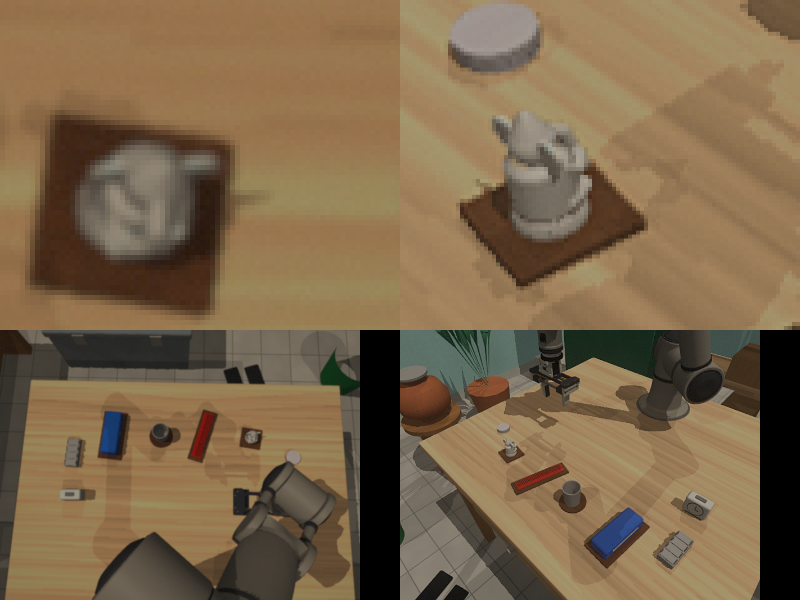

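The figurine stands upright with its foot at crop px ≈(130,210), against a board centre of (132,214). The other three are in place, the clock and pill box measure the same as before, and the robot is clear. Handing in.

```bash
python3 -m creep '0 0 0 0 0 0 100;0 0 0 0 0 0 100;0 0 0 0 0 0 100;0 0 0 0 0 0 100'; python3 -c "
from plant import order
print(order.close_job())"
```

```text
time: 25.32
tool_pos: [419.8, -239.6, 182.6]
tcp_rot: [-3.142, 0.0, 3.138]
contact_force: [-1.0, -0.2, -0.3]
grip_width: 91.9
finger_force: 0.0
the job is handed in; nothing more can be done
None
```

Job handed in at about 25 s; no verdict came back. By my camera checks, the tumbler, case, comb and figurine are upright, aligned and within about 2 mm of the middle of their boards, and the clock and pill organiser have not moved.

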